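# Seat the vial under the turbidity meter's push-latch cover

### The arm

A 6-joint arm with a two-finger parallel gripper is mounted at the origin on the work surface. World frame = base frame: x ahead of the robot, y to its left, z up, the work surface at z = 0. Lengths are in mm, angles in degrees, forces in N, time in s.
With the tool pointing down it reaches from about 250 to 775 mm from the base axis. Payload 4 kg.
Tool frame: the origin (TCP) lies midway between the tips of the shut fingers; the grasp point (between the pads) lies 19 mm behind it; z points along the fingers, x is the direction in which the jaws open and shut, and the axes are right-handed (so a half turn about z gives the same grasp; the last joint's range is limited). The gripper opens to 94 mm and grips with 3 to 60 N. Pads are 16 mm wide; open, the fingers measure 119 mm over their backs; the gripper's body (75 mm by 177 mm) begins 78 mm behind the grasp point.
Start: joints at [58.78, 4.996, 78.535, -0, 96.463, -5.907], TCP at [235.174, 497.206, 205.506] pointing down, gripper open.
Joint ranges: [-177.83, 177.83], [-43.37, 116.18], [15.69, 146.23], [-61.86, 241.86], [9.47, 152.12], [-147.06, 147.06]. Speed limits (degrees/s): [159.86, 159.86, 180, 180, 180, 180].

### API

Orientations are given as [roll, pitch, yaw] about the fixed x, y, z axes, in that order (R = Rz(yaw) Ry(pitch) Rx(roll)).
In Python, from workcell import sense, get_image, job gives the robot as it stands.
- The arm moves only by the tool move_arm, never from a script. Its argument "series" is a list of rows, each an object of numbers: "grip": the finger opening in m, from 0 to 0.094; "dx", "dy", "dz": the shift along the tool's x, y, z in m; "yaw": the turn about the tool's z in degrees. In form: [{"grip": .., "dx": .., "dy": .., "dz": .., "yaw": ..}, ...]. A call has 1 to 12 rows; each row shifts and turns the pose as measured when the row begins, along the tool's axes as they then stand; what a row does not reach is not made up. A row lasts 1/10 s, in which the tool goes at most 50 mm and 8.59 degrees, less where a joint would pass 70% of its speed; a pose out of reach is approached as far as the arm can. A call with a gripper value outside its range is refused whole. The fingers move at their own pace and stop on an object; "grip_force" is the grip in N (left out, the last holds). Time passes only in rows, so rows that do not move let the fingers close. It gives the time, the measured TCP pose, the force and the opening at its end, in the units of the state.
- sense(): the state, without advancing time (a new reading comes with each control period).
- get_image(name): name is "scene" or "top"; returns a dict with "img" (400x640x3 uint8, red, green, blue), "z_map" (400x640 float32, mm along the optical axis (not along the pixel's ray), 0 where there is no reading), "intrinsics" (3x3 intrinsics, pixels), "pose" (4x4, takes a point from camera to world coordinates). Camera axes: x right, y down, z forward; pixel columns grow to the right and rows downward; lengths in mm; the calibration is good to about 2 mm. A picture is of the moment at which its call begins.
- job.job_done(): hands the job in, once; it reports no verdict.
The state is a dict: "clock": time; "joint_positions": joint angles; "joint_velocities": joint speeds; "tau": joint torques, N m; "tcp_pos": TCP position; "tcp_rot": TCP orientation; "contact_force": force on the tool from outside, world axes, zero at the start; "torque": the same for the moment, N m; "width": opening from 0.0 (shut) to 1.0 (fully open).
Only numpy, scipy, OpenCV 4.12 (cv2) and the standard library are available. Lean on these libraries where they do the work, as an engineer would, in place of code of your own. Each camera call takes 0.05 s, during which the arm holds its last target. There are 200 camera calls.

### The job

The meter reads badly because its sample vial was not pushed right down. With the fingertips, press the sample cover so that it pops open, push the vial fully home in its well, then swing the cover shut and press it until it latches, and take the hand away. Only touch and push: pinch or lift nothing, and leave the spare vial, the two dropper bottles and the beaker standing where they are.

Things in the scene. Friction and masses are not known exactly. Their poses are not given: they have to be found in the camera images.
- meter: Benchtop turbidity meter, off-white, fixed. Origin on the bench below it; its x runs from its front (sloped panel, screen, keys; robot side) to its back, y to its left, z up. Housing x -150 to 135, y -120 to 120 mm; the panel rises from 55 mm high in front to 120 mm at x = -20, behind it the deck is flat, 120 mm high. Compartment under the cover: x 18 to 104, y -83 to -7, floor 78 mm high.
- cover (a joint): Dark grey sample cover, plate 122 (x) x 92 (y) x 6 mm, hinged along the meter's y at its back edge; rad. About 0 = latched, level, 8 mm off the deck; 1.3 = fully open, 16 degrees short of upright; stops at -0.061 pressed in. Push-push latch: pressed to -0.055 and let go it changes over. Latched, it springs fully open by itself in about 1.5 s; open, it comes back to 0 and stays.
- cover_press (a point): Centre of the press mark (light ring, 26 mm diameter) on the cover's outer face, 96 mm from the hinge line, 22 mm behind the front edge; moves with the cover. When latched it is 134 mm above the bench and goes down 6 mm under about 1.5 N, then stops hard; pressing less deep changes nothing. Press slowly (under 0.3 m/s) and then get out of the cover's swing.
- cover_edge (a point): Middle of the cover's free (front) edge, on its outer face, 118 mm from the hinge line; moves with the cover. Fully open it stands about 244 mm above the bench and the outer face looks to the meter's back. A light spring with a damper holds the cover open: about 1 N at this edge swings it slowly, more when fast. It must then be pressed in against its stop to latch.
- cover_hinge (a point): Middle of the hinge line, fixed on the meter at x = 115, y = -45, z = 129 mm of its frame; the line runs along the meter's y. Behind it nothing stands higher than the deck.
- vial (a joint): How far the sample vial is pushed into its well, m: 0.012 = fully home, cap seated on the collar; it starts 9 to 12 mm proud (0 to 0.003). Negative = drawn up. A clip holds it wherever it is; pushing it down takes about 3 N, then it stops hard.
- vial_top (a point): Centre of the flat top of the sample vial's white screw cap (29 mm diameter, 20 mm tall, glass below 25 mm), at x = 42, y = -45 mm of the meter's frame, hidden while the cover is shut. 114 mm above the bench with the joint at 0, 102 mm when fully home (18 mm below the deck); moves with the vial.
- spare_vial: Loose spare vial, black cap, 29 mm diameter, 62 mm tall, standing on the meter's deck to the left of the cover. Origin under its centre. To be left alone.
- dropper_a: Loose brown dropper bottle with red rubber bulb, 33 mm diameter, 88 mm tall, on the bench to the right of the meter. Origin under its centre. To be left alone.
- dropper_b: A second such dropper bottle, nearer the meter's front. Origin under its centre. To be left alone.
- beaker: Loose empty glass beaker, 52 mm diameter, 70 mm tall, on the bench to the left of the meter. Origin under its centre. To be left alone.

How it is judged:
By the outcome, as a careful person would: the job done as asked, in the order asked, and still so for the second after the job is handed in, with the robot touching nothing.
It also fails if it takes over 51 s, if anything falls off the work surface, if the arm or the gripper's body presses on something with over 40 N, if the wrist force passes 120 N, or if a joint passes its speed limit or range.

## Working session

There is one attempt and no reset: what is moved stays moved. The work goes in short steps, Python scripts to look and compute and a tool call to move; the robot and the scene stay as the last step left them, time stands still between calls to the robot, and variables do not carry over. Pictures are saved under pics/ and viewed, about 8 in all and at most 12, crops included, and the job is handed in when it is done.

Besides the shell and the picture viewer there is one more tool, called after "Request:" as name([rows], argument=value, ...), one row to a line, values as JSON. move_arm: Moves the arm, as the interface text tells. Its arguments: {"type":"object","properties":{"series":{"type":"array"},"grip_force":{"type":"number"}},"required":["series"]}

```bash
ls; mkdir -p pics; cat > h.py <<'E'
import numpy as np, cv2
from workcell import sense, get_image, job
def cloud(d):
    K=np.array(d["intrinsics"]);T=np.array(d["pose"]);z=d["z_map"]
    v,u=np.indices(z.shape)
    p=np.stack([(u-K[0,2])/K[0,0]*z,(v-K[1,2])/K[1,1]*z,z],-1)
    return p@T[:3,:3].T+T[:3,3]
def save(n,im): cv2.imwrite(n,cv2.cvtColor(im,cv2.COLOR_RGB2BGR))
E
python3 - <<'E'
from h import *
print(sense())
ims=[]
for n in("top","scene"):
    d=get_image(n);np.savez(n+"0.npz",**{k:np.array(v) for k,v in d.items()})
    save(f"pics/{n}0.png",d["img"]);print(n,np.array(d["pose"]).round(3),np.array(d["intrinsics"]).round(1))
E
```

```text
pics
{'clock': 0.0, 'joint_positions': array([ 5.87793201e+01,  5.03875119e+00,  7.86225432e+01, -7.16139753e-04,
        9.64630706e+01, -5.90846691e+00]), 'joint_velocities': array([ 0.06251115,  0.03243932,  0.04628476,  0.09128182, -0.03677979,
       -0.0992077 ]), 'tau': array([-9.49147261e-05, -3.40203524e+01, -3.02418852e+01,  7.18273013e-02,
        3.33890808e-02, -1.61537514e-04]), 'tcp_pos': array([234.89019797, 496.72131951, 204.32708748]), 'tcp_rot': array([-1.79987906e+02,  1.23777582e-01,  6.46877203e+01]), 'contact_force': array([-0.04673908, -0.2204105 ,  0.14996354]), 'torque': array([-0.06065788, -0.05379489,  0.0007419 ]), 'width': 1.002383438193512}
top [[-2.900000e-02 -9.960000e-01  8.600000e-02  4.564530e+02]
 [-9.990000e-01  3.200000e-02  3.500000e-02  3.783400e+01]
 [-3.700000e-02 -8.500000e-02 -9.960000e-01  1.065813e+03]
 [ 0.000000e+00  0.000000e+00  0.000000e+00  1.000000e+00]] [[520.1   0.  313.6]
 [  0.  520.1 201.3]
 [  0.    0.    1. ]]
scene [[-2.33000e-01  8.47000e-01 -4.77000e-01  9.67605e+02]
 [ 9.73000e-01  2.03000e-01 -1.13000e-01  1.52513e+02]
 [ 1.00000e-03 -4.90000e-01 -8.72000e-01  9.27967e+02]
 [ 0.00000e+00  0.00000e+00  0.00000e+00  1.00000e+00]] [[472.    0.  316.1]
 [  0.  472.  198.5]
 [  0.    0.    1. ]]
```

View pics/top0.png

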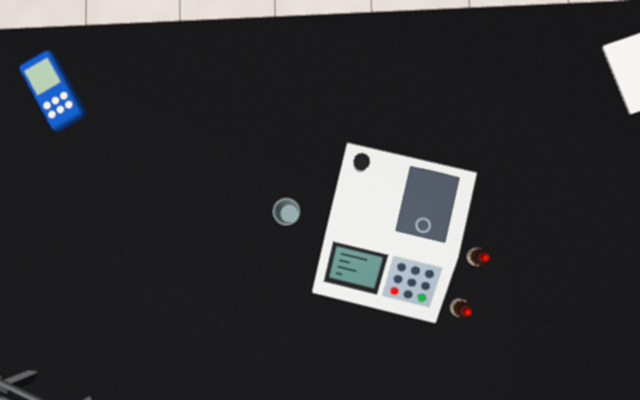

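View pics/scene0.png

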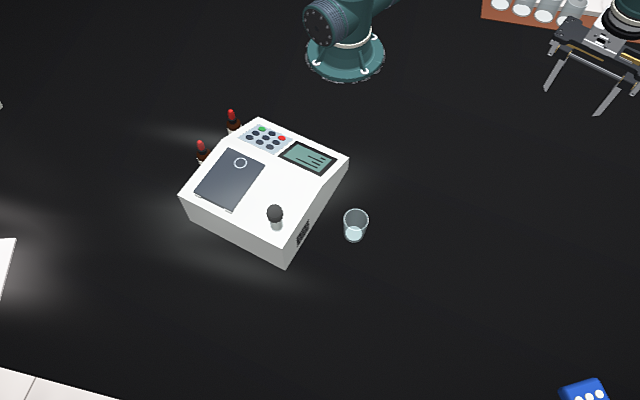

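The top view shows the meter at the centre: cover about (428,204), press ring (423,226), spare vial (361,161), droppers (480,257) and (461,308), beaker (286,211). The scene view shows the same, with the ring at (240,162).

```bash
cat >> h.py <<'E'
def ray(d,uv,z):
    K=np.array(d["intrinsics"]);T=np.array(d["pose"])
    r=T[:3,:3]@np.linalg.inv(K)@np.array([uv[0],uv[1],1.]);o=T[:3,3]
    return o+r*(z-o[2])/r[2]
E
python3 - <<'E'
from h import *
for n,seed in(("top",(428,200)),("scene",(225,185))):
    d=dict(np.load(n+"0.npz"));im=d["img"].astype(int)
    # cover: connected blue-grey area
    c=im[seed[1],seed[0]];m=(np.abs(im-c).sum(-1)<60).astype(np.uint8)
    _,l,_,_=cv2.connectedComponentsWithStats(m,connectivity=4);m=(l==l[seed[1],seed[0]]).astype(np.uint8)
    cn=max(cv2.findContours(m,cv2.RETR_EXTERNAL,cv2.CHAIN_APPROX_NONE)[0],key=cv2.contourArea)[:,0]
    W=np.array([ray(d,p,134)[:2] for p in cn],np.float32)
    r=cv2.minAreaRect(W);print(n,"col",c,"cover rect",r)
    # ring: hole in the filled cover
    f=cv2.drawContours(np.zeros_like(m),[cn],-1,1,-1);f=cv2.erode(f,np.ones((5,5)))
    hv,hu=np.nonzero((f==1)&(im.sum(-1)>c.sum()+70))
    (ce,rad)=cv2.minEnclosingCircle(np.stack([hu,hv],1).astype(np.float32))
    print(" ring px",ce,rad,ray(d,ce,134)); P=cloud(d);print(" depth at cover",P[seed[1],seed[0]])
    # meter deck white
    w=((im.min(-1)>150)).astype(np.uint8);w=cv2.morphologyEx(w,cv2.MORPH_CLOSE,np.ones((3,3)))
    deck=(P[...,2]>112)&(P[...,2]<142)&(np.abs(P[...,0]-450)<250)&(np.abs(P[...,1]+80)<200)
    q=P[deck][:,:2].astype(np.float32);print(" deck n",len(q),cv2.minAreaRect(q), "z med",np.median(P[deck][:,2]))
    sv=(P[...,2]>165)&(P[...,2]<190)&(np.abs(P[...,0]-500)<150)&(np.abs(P[...,1]+60)<150)
    if sv.sum(): print(" spare top",P[sv].mean(0),sv.sum())
    red=(im[...,0]>130)&(im[...,1]<60)&(P[...,2]<110)&(P[...,2]>50)
    for cc in cv2.findContours(red.astype(np.uint8),cv2.RETR_EXTERNAL,cv2.CHAIN_APPROX_NONE)[0]:
        if len(cc)>4:
            a=P[cc[:,0,1],cc[:,0,0]];print(" red",a.mean(0).round())
E
```

```text
top col [ 87  97 109] cover rect ((526.2142944335938, -131.98287963867188), (88.323486328125, 118.47188568115234), 74.65059661865234)
 ring px (422.7173767089844, 224.71739196777344) 8.208468437194824 [ 488.62110802 -122.44008612  134.        ]
 depth at cover [ 532.36529318 -133.79074285  134.44290514]
 deck n 12125 ((523.7733154296875, -85.46022033691406), (240.7676544189453, 183.92498779296875), 74.74693298339844) z med 120.21246146783517
 spare top [599.12764348 -14.74076667 180.42751482] 239
 red [ 328. -205.   83.]
 red [370. -73.  80.]
 red [ 426. -242.   83.]
scene col [107 117 127] cover rect ((528.371826171875, -128.19630432128906), (91.15873718261719, 122.98149108886719), 74.6844253540039)
 ring px (240.0, 162.5) 6.500100135803223 [ 487.86136613 -119.13325893  134.        ]
 depth at cover [ 545.51452083 -131.13245853  134.61164114]
 deck n 8785 ((526.590087890625, -81.59980773925781), (242.57615661621094, 182.0402069091797), 74.81562805175781) z med 121.76762960995086
 spare top [604.49141237  -9.59969729 180.40982988] 251
 red [ 434. -238.   79.]
 red [371. -69.  81.]
 red [ 334. -200.   79.]
```

```bash
cat >> h.py <<'E'
O=np.array([482.7,-71.8]);A=np.deg2rad(-15.3)
ex=np.array([np.cos(A),np.sin(A)]);ey=np.array([-np.sin(A),np.cos(A)])
def where():
    s=sense();p=s["tcp_pos"];d=p[:2]-O
    print("t %.2f meter xyz %.1f %.1f %.1f rot"%(s["clock"],d@ex,d@ey,p[2]),s["tcp_rot"].round(1),"F meter",
      np.round([s["contact_force"][:2]@ex,s["contact_force"][:2]@ey,s["contact_force"][2]],1),"w %.2f"%s["width"])
E
python3 -c "
from h import *
where()"
```

```text
t 0.10 meter xyz -389.0 483.0 204.4 rot [-1.80e+02  1.00e-01  6.47e+01] F meter [-0.3 -0.3  0. ] w 1.00
```

Request:
move_arm([
  {"grip": 0,"dz": -0.02,"yaw": -5},
  {"grip": 0,"dz": -0.02,"yaw": -5},
  {"grip": 0,"dx": -0.036,"dy": 0.028},
  {"grip": 0,"dx": -0.036,"dy": 0.028},
  {"grip": 0,"dx": -0.036,"dy": 0.028},
  {"grip": 0,"dx": -0.036,"dy": 0.028},
  {"grip": 0,"dx": -0.036,"dy": 0.028},
  {"grip": 0,"dx": -0.036,"dy": 0.028},
  {"grip": 0,"dx": -0.036,"dy": 0.028},
  {"grip": 0,"dx": -0.036,"dy": 0.028},
  {"grip": 0,"dx": -0.036,"dy": 0.028},
  {"grip": 0,"dx": -0.036,"dy": 0.028},
])

```text
validation failed for argument at $.se...
```

```bash
python3 -c "
from h import *
where()"
```

```text
t 0.10 meter xyz -389.0 483.0 204.4 rot [-1.80e+02  1.00e-01  6.47e+01] F meter [-0.3 -0.3  0. ] w 1.00
```

Request:
move_arm([
  {"grip": 0.0,"dx": 0.0,"dy": 0.0,"dz": -0.02,"yaw": -5.0},
  {"grip": 0.0,"dx": 0.0,"dy": 0.0,"dz": -0.02,"yaw": -5.0},
  {"grip": 0.0,"dx": -0.036,"dy": 0.028,"dz": 0.0,"yaw": 0.0},
  {"grip": 0.0,"dx": -0.036,"dy": 0.028,"dz": 0.0,"yaw": 0.0},
  {"grip": 0.0,"dx": -0.036,"dy": 0.028,"dz": 0.0,"yaw": 0.0},
  {"grip": 0.0,"dx": -0.036,"dy": 0.028,"dz": 0.0,"yaw": 0.0},
  {"grip": 0.0,"dx": -0.036,"dy": 0.028,"dz": 0.0,"yaw": 0.0},
  {"grip": 0.0,"dx": -0.036,"dy": 0.028,"dz": 0.0,"yaw": 0.0},
])

```text
clock: 0.9
tcp_pos: [342.0, 239.7, 240.2]
tcp_rot: [-179.7, 0.7, 75.8]
contact_force: [0.5, 0.1, 0.3]
width: 0.357
```

```bash
python3 -c "
from h import *
where()"
```

```text
t 0.90 meter xyz -217.9 263.4 240.2 rot [-179.7    0.7   75.8] F meter [0.5 0.2 0.3] w 0.36
```

Request:
move_arm([
  {"grip": 0.0,"dx": -0.034,"dy": 0.026,"dz": 0.0,"yaw": 1.0},
  {"grip": 0.0,"dx": -0.034,"dy": 0.026,"dz": 0.0,"yaw": 0.0},
  {"grip": 0.0,"dx": -0.034,"dy": 0.026,"dz": 0.0,"yaw": 0.0},
  {"grip": 0.0,"dx": -0.034,"dy": 0.026,"dz": 0.0,"yaw": 0.0},
  {"grip": 0.0,"dx": -0.034,"dy": 0.026,"dz": 0.0,"yaw": 0.0},
  {"grip": 0.0,"dx": -0.034,"dy": 0.026,"dz": 0.0,"yaw": 0.0},
  {"grip": 0.0,"dx": -0.034,"dy": 0.026,"dz": 0.0,"yaw": 0.0},
  {"grip": 0.0,"dx": -0.034,"dy": 0.026,"dz": 0.0,"yaw": 0.0},
  {"grip": 0.0,"dx": -0.033,"dy": 0.02,"dz": 0.0,"yaw": 0.0},
  {"grip": 0.0,"dx": 0.0,"dy": 0.0,"dz": 0.03,"yaw": 0.0},
  {"grip": 0.0,"dx": 0.0,"dy": 0.0,"dz": 0.02,"yaw": 0.0},
  {"grip": 0.0,"dx": 0.0,"dy": 0.0,"dz": 0.0,"yaw": 0.0},
])

```text
clock: 2.1
tcp_pos: [483.4, -137.3, 185.4]
tcp_rot: [-179.4, 0.7, 74.2]
contact_force: [-0.2, -0.2, 0.3]
width: 0.007
```

```bash
python3 -c "
from h import *
where()
d=get_image('scene');save('pics/s1.png',cv2.resize(d['img'][60:280,120:420],None,fx=2,fy=2))"
```

```text
t 2.10 meter xyz 18.0 -63.0 185.4 rot [-179.4    0.7   74.2] F meter [-0.1 -0.2  0.3] w 0.01
```

View pics/s1.png

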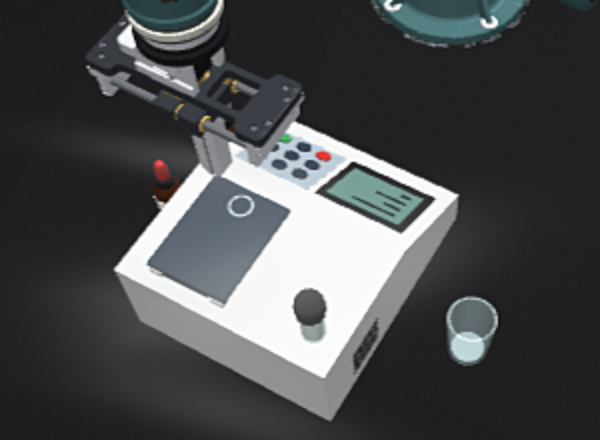

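The crop shows the shut fingers above and to the right of the ring (ring at crop pixel (241,206)), with the long side of the body across the meter as wanted. I'll correct 18 mm sideways and then lower.

Request:
move_arm([
  {"grip": 0.0,"dx": 0.012,"dy": 0.0,"dz": 0.0,"yaw": 0.0},
  {"grip": 0.0,"dx": 0.006,"dy": 0.0,"dz": 0.015,"yaw": 0.0},
  {"grip": 0.0,"dx": 0.0,"dy": 0.0,"dz": 0.02,"yaw": 0.0},
  {"grip": 0.0,"dx": 0.0,"dy": 0.0,"dz": 0.0,"yaw": 0.0},
])

```text
clock: 2.55
tcp_pos: [490.9, -116.9, 153.6]
tcp_rot: [-179.9, 0.7, 74.4]
contact_force: [-0.2, 0.6, -0.6]
width: 0.004
```

```bash
python3 -c "
from h import *
where()
d=get_image('scene');save('pics/s2.png',cv2.resize(d['img'][100:230,160:320],None,fx=3,fy=3))"
```

```text
t 2.55 meter xyz 19.9 -41.4 153.6 rot [-179.9    0.7   74.4] F meter [-0.3  0.5 -0.6] w 0.00
```

View pics/s2.png

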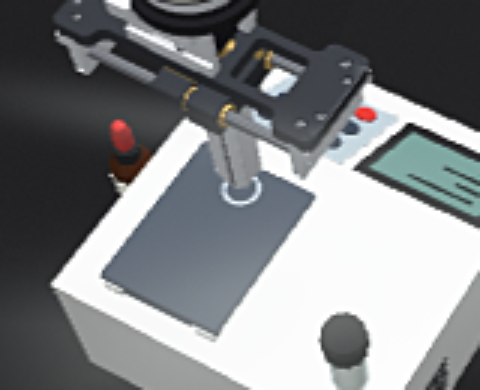

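The tips stand over the ring (crop (240,190)). Now press.

Request:
move_arm([
  {"grip": 0.0,"dx": -0.002,"dy": 0.0,"dz": 0.01,"yaw": 0.0},
  {"grip": 0.0,"dx": 0.0,"dy": 0.0,"dz": 0.006,"yaw": 0.0},
  {"grip": 0.0,"dx": 0.0,"dy": 0.0,"dz": 0.004,"yaw": 0.0},
  {"grip": 0.0,"dx": 0.0,"dy": 0.0,"dz": 0.004,"yaw": 0.0},
  {"grip": 0.0,"dx": 0.0,"dy": 0.0,"dz": 0.003,"yaw": 0.0},
])

```text
clock: 3.1
tcp_pos: [493.0, -119.3, 130.2]
tcp_rot: [179.6, 0.7, 74.5]
contact_force: [-0.9, 0.5, 1.4]
width: 0.006
```

Request:
move_arm([
  {"grip": 0.0,"dx": 0.0,"dy": 0.0,"dz": 0.002,"yaw": 0.0},
  {"grip": 0.0,"dx": 0.0,"dy": 0.0,"dz": 0.002,"yaw": 0.0},
])

```text
clock: 3.3
tcp_pos: [493.1, -119.3, 128.6]
tcp_rot: [179.5, 0.7, 74.4]
contact_force: [-5.0, 2.5, 12.3]
width: 0.001
```

The cover is on its stop (12 N). Let go and back off to the front.

Request:
move_arm([
  {"grip": 0.0,"dx": 0.0,"dy": -0.01,"dz": -0.02,"yaw": 0.0},
  {"grip": 0.0,"dx": 0.0,"dy": -0.035,"dz": -0.025,"yaw": 0.0},
  {"grip": 0.0,"dx": 0.0,"dy": -0.045,"dz": -0.01,"yaw": 0.0},
  {"grip": 0.0,"dx": 0.0,"dy": -0.02,"dz": 0.0,"yaw": 0.0},
  {"grip": 0.0,"dx": 0.0,"dy": 0.0,"dz": 0.0,"yaw": 0.0},
  {"grip": 0.0,"dx": 0.0,"dy": 0.0,"dz": 0.0,"yaw": 0.0},
  {"grip": 0.0,"dx": 0.0,"dy": 0.0,"dz": 0.0,"yaw": 0.0},
  {"grip": 0.0,"dx": 0.0,"dy": 0.0,"dz": 0.0,"yaw": 0.0},
  {"grip": 0.0,"dx": 0.0,"dy": 0.0,"dz": 0.0,"yaw": 0.0},
  {"grip": 0.0,"dx": 0.0,"dy": 0.0,"dz": 0.0,"yaw": 0.0},
  {"grip": 0.0,"dx": 0.0,"dy": 0.0,"dz": 0.0,"yaw": 0.0},
  {"grip": 0.0,"dx": 0.0,"dy": 0.0,"dz": 0.0,"yaw": 0.0},
])

```text
clock: 4.5
tcp_pos: [387.7, -90.3, 183.5]
tcp_rot: [179.5, 0.8, 74.4]
contact_force: [0.8, 0.3, -0.0]
width: 0.005
```

```bash
python3 -c "
from h import *
where()
d=get_image('top');e=get_image('scene')
save('pics/s3.png',np.hstack([cv2.resize(x,None,fx=2,fy=2) for x in (d['img'][130:330,310:500],e['img'][90:290,160:360])]))
P=cloud(d);np.savez('top1.npz',**{k:np.array(v) for k,v in d.items()})
M=np.stack([(P[...,:2]-O)@ex,(P[...,:2]-O)@ey,P[...,2]],-1)
w=(M[...,0]>15)&(M[...,0]<70)&(M[...,1]>-80)&(M[...,1]<-10)&(M[...,2]>95)&(M[...,2]<125)
print(w.sum(),M[w].mean(0),np.percentile(M[w][:,2],[5,50,95]))"
```

```text
t 4.50 meter xyz -86.7 -42.9 183.5 rot [179.5   0.8  74.4] F meter [ 0.7  0.5 -0. ] w 0.01
269 [ 36.03270353 -45.7931912  111.62180567] [104.3039228  110.97467611 120.30393106]
```

View pics/s3.png

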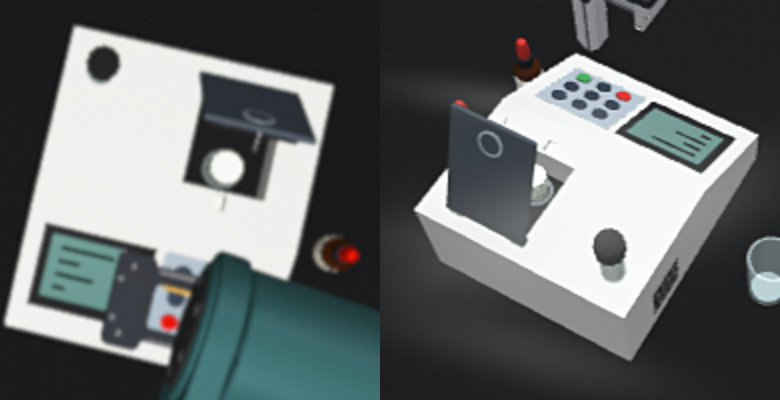

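The cover is open. The white cap shows at left-crop pixel (228,167), and a thin latch prong on the cover's inner face at (258,140). Both need measuring.

```bash
python3 -c "
from h import *
d=dict(np.load('top1.npz'));P=cloud(d);im=d['img'].astype(int)
M=np.stack([(P[...,:2]-O)@ex,(P[...,:2]-O)@ey,P[...,2]],-1)
w=np.zeros(im.shape[:2],np.uint8);w[204:226,408:436]=(im[204:226,408:436].min(-1)>200)
w=cv2.morphologyEx(w,cv2.MORPH_OPEN,np.ones((3,3)))
cn=max(cv2.findContours(w,cv2.RETR_EXTERNAL,cv2.CHAIN_APPROX_NONE)[0],key=cv2.contourArea)
ce,r=cv2.minEnclosingCircle(cn);q=ray(d,ce,112)[:2]-O
print('cap',ce,r,'meter',q@ex,q@ey,'z med',np.median(M[w>0][:,2]))
for v in range(190,206,1):
  print(v,[(u,*M[v,u].round().astype(int)) for u in range(434,446,2)])
"
```

```text
cap (422.8023376464844, 213.2906951904297) 7.9143290519714355 meter 41.17845832301987 -46.33389548420011 z med 110.6326686124911
190 [(434, np.int64(70), np.int64(-38), np.int64(230)), (436, np.int64(71), np.int64(-41), np.int64(230)), (438, np.int64(72), np.int64(-44), np.int64(226)), (440, np.int64(73), np.int64(-47), np.int64(228)), (442, np.int64(74), np.int64(-51), np.int64(225)), (444, np.int64(75), np.int64(-54), np.int64(223))]
191 [(434, np.int64(68), np.int64(-37), np.int64(235)), (436, np.int64(69), np.int64(-40), np.int64(233)), (438, np.int64(70), np.int64(-44), np.int64(232)), (440, np.int64(71), np.int64(-47), np.int64(228)), (442, np.int64(72), np.int64(-50), np.int64(229)), (444, np.int64(73), np.int64(-54), np.int64(228))]
192 [(434, np.int64(66), np.int64(-37), np.int64(236)), (436, np.int64(67), np.int64(-41), np.int64(235)), (438, np.int64(68), np.int64(-44), np.int64(233)), (440, np.int64(68), np.int64(-47), np.int64(235)), (442, np.int64(70), np.int64(-50), np.int64(231)), (444, np.int64(71), np.int64(-54), np.int64(229))]
193 [(434, np.int64(64), np.int64(-38)
[... 3259 characters left out ...]
int64(72), np.int64(-82), np.int64(78)), (444, np.int64(72), np.int64(-85), np.int64(84))]
204 [(434, np.int64(66), np.int64(-68), np.int64(81)), (436, np.int64(67), np.int64(-72), np.int64(79)), (438, np.int64(69), np.int64(-76), np.int64(76)), (440, np.int64(70), np.int64(-80), np.int64(75)), (442, np.int64(70), np.int64(-83), np.int64(76)), (444, np.int64(70), np.int64(-85), np.int64(85))]
205 [(434, np.int64(65), np.int64(-69), np.int64(77)), (436, np.int64(66), np.int64(-73), np.int64(76)), (438, np.int64(66), np.int64(-76), np.int64(79)), (440, np.int64(67), np.int64(-80), np.int64(78)), (442, np.int64(69), np.int64(-84), np.int64(75)), (444, np.int64(68), np.int64(-85), np.int64(88))]
```

The cover was still opening in that frame (about 65°). Wait for it to finish, then re-measure the prong and edge for clearance to the gripper body.

Request:
move_arm([
  {"grip": 0.0,"dx": 0.0,"dy": 0.0,"dz": 0.0,"yaw": 0.0},
  {"grip": 0.0,"dx": 0.0,"dy": 0.0,"dz": 0.0,"yaw": 0.0},
  {"grip": 0.0,"dx": 0.0,"dy": 0.0,"dz": 0.0,"yaw": 0.0},
  {"grip": 0.0,"dx": 0.0,"dy": 0.0,"dz": 0.0,"yaw": 0.0},
  {"grip": 0.0,"dx": 0.0,"dy": 0.0,"dz": 0.0,"yaw": 0.0},
  {"grip": 0.0,"dx": 0.0,"dy": 0.0,"dz": 0.0,"yaw": 0.0},
])

```text
clock: 5.2
tcp_pos: [387.6, -90.3, 183.8]
tcp_rot: [179.4, 0.8, 74.4]
contact_force: [-0.3, -0.6, 0.2]
width: 0.006
```

```bash
python3 -c "
from h import *
d=get_image('top');P=cloud(d)
M=np.stack([(P[...,:2]-O)@ex,(P[...,:2]-O)@ey,P[...,2]],-1)
w=(M[...,0]>30)&(M[...,0]<130)&(M[...,1]>-110)&(M[...,1]<10)&(M[...,2]>195)
q=M[w];i=np.argsort(q[:,0]);print(w.sum());print(q[i[:12]].round());
h=w&(M[...,1]>-60)&(M[...,1]<-30);print('max z',np.percentile(M[w][:,2],[50,90,98]))
e=q[q[:,2]>np.percentile(q[:,2],90)];print('edge',e.mean(0))
w2=(abs(M[...,0]-42)<12)&(abs(M[...,1]+45)<12)&(abs(M[...,2]-110)<12);print('cap z',w2.sum(),np.median(M[w2],0))
"
```

```text
618
[[ 66. -49. 228.]
 [ 70. -49. 229.]
 [ 71. -49. 227.]
 [ 76. -49. 230.]
 [ 78. -49. 230.]
 [ 78. -25. 219.]
 [ 78. -74. 219.]
 [ 78. -53. 218.]
 [ 78. -18. 218.]
 [ 79. -33. 218.]
 [ 79. -40. 217.]
 [ 79. -20. 219.]]
max z [222.77699654 243.18974192 244.61495101]
edge [ 85.29025193 -53.9110109  244.08407877]
cap z 170 [ 41.37897649 -45.01689667 110.65089802]
```

Fully open now: edge z 244, prong tip at about x 66–70, z 228. A TCP at meter x ≈ 29 keeps the 75 mm body clear while still overlapping the cap.

Request:
move_arm([
  {"grip": 0.0,"dx": 0.0,"dy": 0.03,"dz": 0.0,"yaw": 0.0},
  {"grip": 0.0,"dx": 0.0,"dy": 0.03,"dz": 0.0,"yaw": 0.0},
  {"grip": 0.0,"dx": 0.0,"dy": 0.03,"dz": 0.0,"yaw": 0.0},
  {"grip": 0.0,"dx": 0.0,"dy": 0.012,"dz": 0.0,"yaw": 0.0},
  {"grip": 0.0,"dx": 0.0,"dy": 0.0,"dz": 0.0,"yaw": 0.0},
  {"grip": 0.0,"dx": 0.0,"dy": 0.0,"dz": 0.0,"yaw": 0.0},
])

```text
clock: 5.85
tcp_pos: [487.7, -118.2, 184.7]
tcp_rot: [179.5, 0.8, 74.4]
contact_force: [-0.6, 0.2, -0.5]
width: 0.004
```

```bash
python3 -c "
from h import *
where()"
```

```text
t 5.85 meter xyz 17.1 -43.4 184.7 rot [179.5   0.8  74.4] F meter [-0.6  0.1 -0.5] w 0.00
```

Request:
move_arm([
  {"grip": 0.0,"dx": -0.002,"dy": 0.011,"dz": 0.0,"yaw": 0.0},
  {"grip": 0.0,"dx": 0.0,"dy": 0.0,"dz": 0.02,"yaw": 0.0},
  {"grip": 0.0,"dx": 0.0,"dy": 0.0,"dz": 0.015,"yaw": 0.0},
  {"grip": 0.0,"dx": 0.0,"dy": 0.0,"dz": 0.0,"yaw": 0.0},
])

```text
clock: 6.25
tcp_pos: [497.6, -123.9, 150.9]
tcp_rot: [179.3, 0.8, 74.4]
contact_force: [-0.1, -0.4, -0.1]
width: 0.001
```

```bash
python3 -c "
from h import *
where()"
```

```text
t 6.25 meter xyz 28.1 -46.4 150.9 rot [179.3   0.8  74.4] F meter [ 0.  -0.4 -0.1] w 0.00
```

Request:
move_arm([
  {"grip": 0.0,"dx": 0.0,"dy": 0.001,"dz": 0.015,"yaw": 0.0},
  {"grip": 0.0,"dx": 0.0,"dy": 0.0,"dz": 0.01,"yaw": 0.0},
  {"grip": 0.0,"dx": 0.0,"dy": 0.0,"dz": 0.006,"yaw": 0.0},
  {"grip": 0.0,"dx": 0.0,"dy": 0.0,"dz": 0.004,"yaw": 0.0},
  {"grip": 0.0,"dx": 0.0,"dy": 0.0,"dz": 0.004,"yaw": 0.0},
])

```text
clock: 6.75
tcp_pos: [499.6, -125.4, 111.4]
tcp_rot: [179.1, 0.8, 74.3]
contact_force: [-0.8, -0.1, 2.4]
width: 0.006
```

```bash
python3 -c "
from h import *
where()"
```

```text
t 6.75 meter xyz 30.5 -47.2 111.4 rot [179.1   0.8  74.3] F meter [-0.8 -0.3  2.4] w 0.01
```

Request:
move_arm([
  {"grip": 0.0,"dx": 0.0,"dy": -0.001,"dz": 0.004,"yaw": 0.0},
  {"grip": 0.0,"dx": 0.0,"dy": 0.0,"dz": 0.004,"yaw": 0.0},
  {"grip": 0.0,"dx": 0.0,"dy": 0.0,"dz": 0.003,"yaw": 0.0},
])

```text
clock: 7.05
tcp_pos: [499.8, -125.5, 102.0]
tcp_rot: [178.9, 0.8, 74.3]
contact_force: [-3.9, 1.2, 16.1]
width: 0.003
```

```bash
python3 -c "
from h import *
where()"
```

```text
t 7.05 meter xyz 30.7 -47.3 102.0 rot [178.9   0.8  74.3] F meter [-4.1  0.1 16.1] w 0.00
```

Hard stop at z 102.0, the stated home height. One more firm touch, then straight up.

Request:
move_arm([
  {"grip": 0.0,"dx": 0.0,"dy": 0.0,"dz": 0.002,"yaw": 0.0},
  {"grip": 0.0,"dx": 0.0,"dy": 0.0,"dz": -0.02,"yaw": 0.0},
  {"grip": 0.0,"dx": 0.0,"dy": -0.004,"dz": -0.03,"yaw": 0.0},
  {"grip": 0.0,"dx": 0.0,"dy": -0.03,"dz": -0.03,"yaw": 0.0},
  {"grip": 0.0,"dx": 0.0,"dy": -0.03,"dz": -0.03,"yaw": 0.0},
  {"grip": 0.0,"dx": 0.0,"dy": -0.03,"dz": -0.03,"yaw": 0.0},
  {"grip": 0.0,"dx": 0.0,"dy": -0.03,"dz": -0.03,"yaw": 0.0},
  {"grip": 0.0,"dx": 0.0,"dy": 0.0,"dz": 0.0,"yaw": 0.0},
])

```text
clock: 7.85
tcp_pos: [373.5, -87.9, 273.3]
tcp_rot: [179.1, 0.9, 74.3]
contact_force: [0.8, -0.3, -0.1]
width: 0.001
```

```bash
python3 -c "
from h import *
where()
d=get_image('top');P=cloud(d)
M=np.stack([(P[...,:2]-O)@ex,(P[...,:2]-O)@ey,P[...,2]],-1)
w2=(abs(M[...,0]-42)<9)&(abs(M[...,1]+46)<9)&(abs(M[...,2]-106)<14);print('cap z',w2.sum(),np.median(M[w2],0))
save('pics/s4.png',cv2.resize(d['img'][130:330,310:500],None,fx=2,fy=2))"
```

```text
t 7.85 meter xyz -101.1 -44.3 273.3 rot [179.1   0.9  74.3] F meter [ 0.9 -0.1 -0.1] w 0.00
cap z 96 [ 41.74797179 -46.09676383 101.66865217]
```

View pics/s4.png

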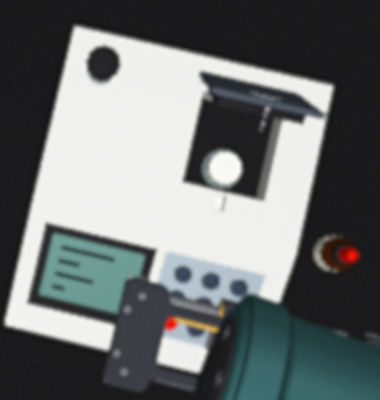

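The cap is centred at crop (222,167) and measures z 101.7, so it is home. Now pass over the cover's top to get behind it.

Request:
move_arm([
  {"grip": 0.0,"dx": 0.0,"dy": 0.03,"dz": -0.01,"yaw": 0.0},
  {"grip": 0.0,"dx": 0.0,"dy": 0.04,"dz": 0.0,"yaw": 0.0},
  {"grip": 0.0,"dx": 0.0,"dy": 0.04,"dz": 0.0,"yaw": 0.0},
  {"grip": 0.0,"dx": 0.0,"dy": 0.04,"dz": 0.0,"yaw": 0.0},
  {"grip": 0.0,"dx": 0.0,"dy": 0.04,"dz": 0.0,"yaw": 0.0},
  {"grip": 0.0,"dx": 0.0,"dy": 0.04,"dz": 0.0,"yaw": 0.0},
  {"grip": 0.0,"dx": 0.0,"dy": 0.01,"dz": 0.0,"yaw": 0.0},
  {"grip": 0.0,"dx": 0.0,"dy": 0.0,"dz": 0.0,"yaw": 0.0},
  {"grip": 0.0,"dx": 0.0,"dy": 0.0,"dz": 0.0,"yaw": 0.0},
])

```text
clock: 8.8
tcp_pos: [616.1, -155.9, 254.2]
tcp_rot: [-179.0, 0.8, 74.3]
contact_force: [0.1, 0.0, 0.3]
width: 0.0
```

```bash
python3 -c "
from h import *
where()
d=get_image('scene');save('pics/s5.png',cv2.resize(d['img'][30:280,120:420],None,fx=2,fy=2))"
```

```text
t 8.80 meter xyz 150.9 -45.9 254.2 rot [-179.     0.8   74.3] F meter [0.1 0.  0.3] w 0.00
```

View pics/s5.png

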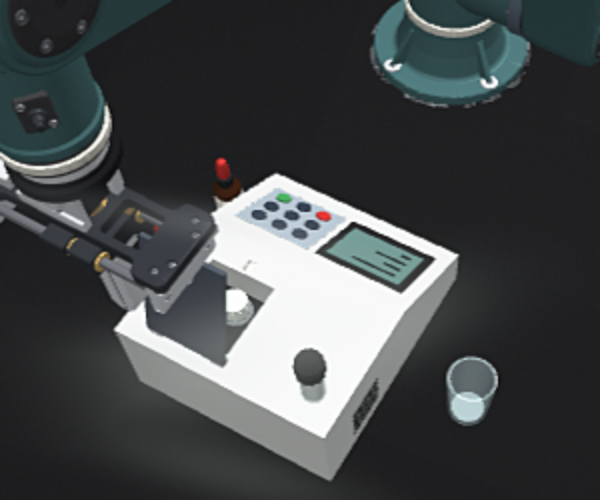

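The arm sits behind the open cover, the fingers hidden behind it at crop (130,290). Lower and come in behind the edge.

Request:
move_arm([
  {"grip": 0.0,"dx": 0.0,"dy": -0.01,"dz": 0.01,"yaw": 0.0},
  {"grip": 0.0,"dx": 0.0,"dy": -0.01,"dz": 0.01,"yaw": 0.0},
  {"grip": 0.0,"dx": 0.0,"dy": -0.01,"dz": 0.005,"yaw": 0.0},
  {"grip": 0.0,"dx": 0.0,"dy": 0.0,"dz": 0.0,"yaw": 0.0},
])

```text
clock: 9.25
tcp_pos: [582.7, -146.7, 228.4]
tcp_rot: [-179.0, 0.8, 74.3]
contact_force: [-0.7, -0.3, 0.0]
width: 0.005
```

```bash
python3 -c "
from h import *
where()"
```

```text
t 9.25 meter xyz 116.2 -45.8 228.4 rot [-179.     0.8   74.3] F meter [-0.6 -0.5  0. ] w 0.00
```

Request:
move_arm([
  {"grip": 0.0,"dx": 0.0,"dy": -0.008,"dz": 0.0,"yaw": 0.0},
  {"grip": 0.0,"dx": 0.0,"dy": -0.008,"dz": 0.002,"yaw": 0.0},
  {"grip": 0.0,"dx": 0.0,"dy": -0.008,"dz": 0.002,"yaw": 0.0},
  {"grip": 0.0,"dx": 0.0,"dy": -0.008,"dz": 0.003,"yaw": 0.0},
])

```text
clock: 9.65
tcp_pos: [551.0, -137.9, 224.1]
tcp_rot: [-179.4, 0.8, 74.3]
contact_force: [0.4, -0.2, -0.2]
width: 0.007
```

```bash
python3 -c "
from h import *
where()"
```

```text
t 9.65 meter xyz 83.3 -45.8 224.1 rot [-179.4    0.8   74.3] F meter [ 0.4 -0.1 -0.2] w 0.01
```

Little force where contact was expected. I'll check the cover angle by depth.

```bash
cat >> h.py <<'E'
def cover():
    d=get_image("scene");P=cloud(d);im=d["img"].astype(int)
    M=np.stack([(P[...,:2]-O)@ex,(P[...,:2]-O)@ey,P[...,2]],-1)
    bl=im[...,2]-im[...,0]
    w=(M[...,0]>-10)&(M[...,0]<125)&(M[...,1]>-88)&(M[...,1]<-63)&(M[...,2]>125)&(M[...,2]<250)&(bl>8)
    w|=(M[...,0]>-10)&(M[...,0]<125)&(M[...,1]>-28)&(M[...,1]<-2)&(M[...,2]>125)&(M[...,2]<250)&(bl>8)
    q=M[w]; a=np.degrees(np.arctan2(q[:,2]-134,119-q[:,0])); r=np.hypot(q[:,2]-129,115-q[:,0])
    print("cover n",w.sum(),"angle med",np.median(a[r>50]).round(1),"r max",r.max().round(),"zmax",q[:,2].max().round())
    return d
E
python3 -c "
from h import *
d=cover();where()
save('pics/s6.png',cv2.resize(d['img'][60:260,140:340],None,fx=3,fy=3))"
```

```text
cover n 887 angle med 63.4 r max 120.0 zmax 240.0
t 9.70 meter xyz 81.8 -45.7 223.7 rot [-179.3    0.8   74.3] F meter [-1.7 -0.2 -0.6] w 0.01
```

View pics/s6.png

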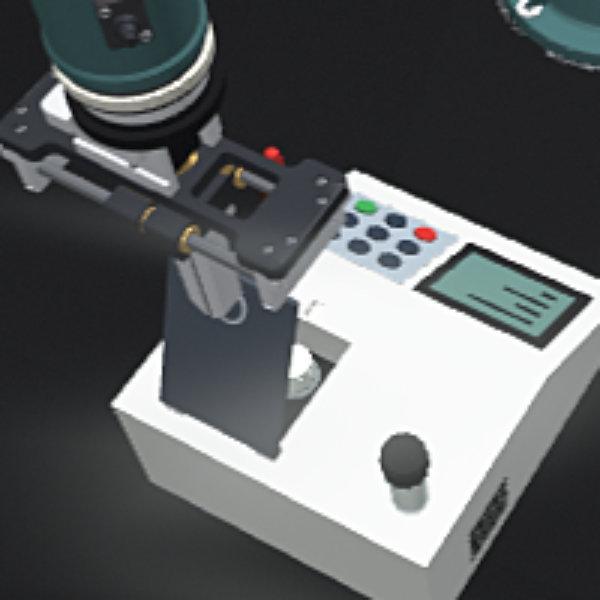

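The cover is following the tips, which sit on the ring (crop (233,308)); it is at about 63°. Carry on around the arc.

Request:
move_arm([
  {"grip": 0.0,"dx": 0.0,"dy": -0.006,"dz": 0.006,"yaw": 0.0},
  {"grip": 0.0,"dx": 0.0,"dy": -0.006,"dz": 0.006,"yaw": 0.0},
  {"grip": 0.0,"dx": 0.0,"dy": -0.006,"dz": 0.006,"yaw": 0.0},
  {"grip": 0.0,"dx": 0.0,"dy": -0.006,"dz": 0.006,"yaw": 0.0},
])

```text
clock: 10.1
tcp_pos: [524.8, -130.9, 200.0]
tcp_rot: [-179.4, 0.8, 74.3]
contact_force: [-0.7, -0.9, 2.0]
width: 0.003
```

```bash
python3 -c "
from h import *
where();cover()"
```

```text
t 10.10 meter xyz 56.2 -45.9 200.0 rot [-179.4    0.8   74.3] F meter [-0.4 -1.1  2. ] w 0.00
cover n 1268 angle med 42.6 r max 118.0 zmax 215.0
```

Request:
move_arm([
  {"grip": 0.0,"dx": 0.0,"dy": -0.006,"dz": 0.006,"yaw": 0.0},
  {"grip": 0.0,"dx": 0.0,"dy": -0.005,"dz": 0.006,"yaw": 0.0},
  {"grip": 0.0,"dx": 0.0,"dy": -0.005,"dz": 0.007,"yaw": 0.0},
  {"grip": 0.0,"dx": 0.0,"dy": -0.004,"dz": 0.007,"yaw": 0.0},
])

```text
clock: 10.55
tcp_pos: [503.4, -125.1, 171.0]
tcp_rot: [-179.4, 0.8, 74.3]
contact_force: [1.3, -0.1, 1.3]
width: 0.004
```

```bash
python3 -c "
from h import *
where();cover()"
```

```text
t 10.55 meter xyz 34.0 -46.0 171.0 rot [-179.4    0.8   74.3] F meter [1.3 0.2 1.3] w 0.00
cover n 1336 angle med 22.0 r max 117.0 zmax 180.0
```

Request:
move_arm([
  {"grip": 0.0,"dx": 0.0,"dy": -0.004,"dz": 0.007,"yaw": 0.0},
  {"grip": 0.0,"dx": 0.0,"dy": -0.003,"dz": 0.007,"yaw": 0.0},
  {"grip": 0.0,"dx": 0.0,"dy": -0.002,"dz": 0.007,"yaw": 0.0},
  {"grip": 0.0,"dx": 0.0,"dy": -0.001,"dz": 0.006,"yaw": 0.0},
])

```text
clock: 11.0
tcp_pos: [491.6, -122.2, 141.1]
tcp_rot: [-179.3, 0.8, 74.3]
contact_force: [0.5, -0.5, 0.8]
width: 0.005
```

```bash
python3 -c "
from h import *
where();cover()"
```

```text
t 11.00 meter xyz 21.9 -46.2 141.1 rot [-179.3    0.8   74.3] F meter [ 0.6 -0.3  0.8] w 0.00
cover n 1272 angle med 4.7 r max 161.0 zmax 247.0
```

Request:
move_arm([
  {"grip": 0.0,"dx": 0.0,"dy": -0.002,"dz": 0.005,"yaw": 0.0},
  {"grip": 0.0,"dx": 0.0,"dy": 0.0,"dz": 0.004,"yaw": 0.0},
  {"grip": 0.0,"dx": 0.0,"dy": 0.0,"dz": 0.003,"yaw": 0.0},
  {"grip": 0.0,"dx": 0.0,"dy": 0.0,"dz": 0.003,"yaw": 0.0},
])

```text
clock: 11.45
tcp_pos: [488.7, -121.5, 128.4]
tcp_rot: [-179.3, 0.8, 74.3]
contact_force: [-5.3, 1.7, 18.9]
width: 0.004
```

On the stop (19 N, z 128.4). Release straight up.

Request:
move_arm([
  {"grip": 0.0,"dx": 0.0,"dy": 0.0,"dz": -0.005,"yaw": 0.0},
  {"grip": 0.0,"dx": 0.0,"dy": 0.0,"dz": -0.015,"yaw": 0.0},
  {"grip": 0.0,"dx": 0.0,"dy": -0.02,"dz": -0.03,"yaw": 0.0},
  {"grip": 0.0,"dx": 0.0,"dy": -0.04,"dz": -0.02,"yaw": 0.0},
  {"grip": 0.0,"dx": 0.0,"dy": -0.04,"dz": -0.02,"yaw": 0.0},
  {"grip": 0.0,"dx": 0.0,"dy": -0.04,"dz": -0.02,"yaw": 0.0},
  {"grip": 0.0,"dx": 0.0,"dy": -0.03,"dz": -0.02,"yaw": 0.0},
  {"grip": 0.0,"dx": 0.0,"dy": -0.02,"dz": 0.0,"yaw": 0.0},
  {"grip": 0.0,"dx": 0.0,"dy": 0.0,"dz": 0.0,"yaw": 0.0},
  {"grip": 0.0,"dx": 0.0,"dy": 0.0,"dz": 0.0,"yaw": 0.0},
  {"grip": 0.0,"dx": 0.0,"dy": 0.0,"dz": 0.0,"yaw": 0.0},
  {"grip": 0.0,"dx": 0.0,"dy": 0.0,"dz": 0.0,"yaw": 0.0},
])

```text
clock: 12.65
tcp_pos: [301.3, -67.5, 263.8]
tcp_rot: [-178.9, 0.8, 74.3]
contact_force: [0.3, -0.4, 0.4]
width: 0.004
```

Request:
move_arm([
  {"grip": 0.0,"dx": 0.0,"dy": 0.0,"dz": 0.0,"yaw": 0.0},
  {"grip": 0.0,"dx": 0.0,"dy": 0.0,"dz": 0.0,"yaw": 0.0},
  {"grip": 0.0,"dx": 0.0,"dy": 0.0,"dz": 0.0,"yaw": 0.0},
  {"grip": 0.0,"dx": 0.0,"dy": 0.0,"dz": 0.0,"yaw": 0.0},
  {"grip": 0.0,"dx": 0.0,"dy": 0.0,"dz": 0.0,"yaw": 0.0},
  {"grip": 0.0,"dx": 0.0,"dy": 0.0,"dz": 0.0,"yaw": 0.0},
])

```text
clock: 13.25
tcp_pos: [302.3, -67.9, 261.6]
tcp_rot: [-178.5, 0.8, 74.3]
contact_force: [0.2, -0.8, -0.6]
width: 0.002
```

```bash
python3 -c "
from h import *
where();d=cover();P=cloud(d)
print('cover z',P[185,225],'(was 134.6)')
a=np.load('scene0.npz');e=np.abs(cloud({k:a[k] for k in a})-P)[...,2]
print('spare/beaker/dropper px diffs',e[205:222,268:284].mean(),e[210:242,345:368].mean())
save('pics/s7.png',cv2.resize(d['img'][60:260,120:420],None,fx=2,fy=2))"
```

```text
t 13.25 meter xyz -175.1 -43.8 261.6 rot [-178.5    0.8   74.3] F meter [ 0.4 -0.7 -0.6] w 0.00
cover n 1338 angle med 1.2 r max 118.0 zmax 142.0
cover z [ 546.54147767 -130.44234219  136.54189437] (was 134.6)
spare/beaker/dropper px diffs 9.904535143029202 6.520760385484409
```

View pics/s7.png

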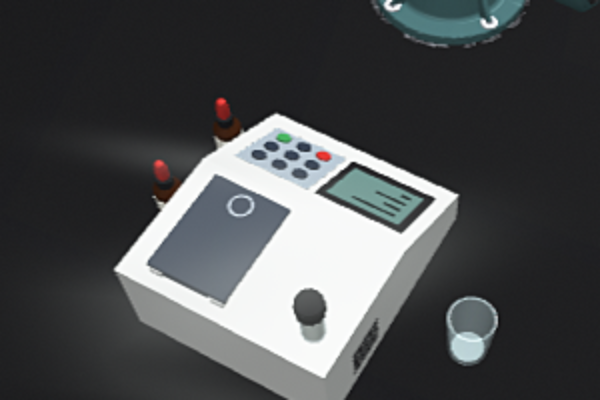

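The cover is shut with the ring at (241,206) as at the start, and the spare vial, droppers and beaker are all in place. One numeric comparison with the first frame, to confirm the latched height, before handing in.

```bash
python3 -c "
from h import *
a=np.load('scene0.npz');P0=cloud({k:a[k] for k in a});d=get_image('scene');P=cloud(d)
for n,(v,u) in dict(front=(slice(158,172),slice(222,250)),back=(slice(190,205),slice(205,228)),deck=(slice(180,195),slice(285,300))).items(): print(n,np.median(P0[v,u,2]),np.median(P[v,u,2]))
df=np.abs(d['img'].astype(int)-a['img']).max(-1)
print('changed px near meter',(df[100:280,170:380]>60).sum())
where();job.job_done()"
```

```text
front 135.75117158459233 136.09318757581104
back 135.08424697347334 134.9913250348127
deck 121.0769595754997 120.98169606456054
changed px near meter 10
t 13.35 meter xyz -175.1 -43.8 261.7 rot [-178.5    0.8   74.3] F meter [0.3 0.4 0.5] w 0.01
the job is handed in; nothing more can be done
```

The job is done and handed in at 13.4 s, well inside the 51 s limit.

- **Opening:** I pressed the ring with the shut fingertips to its stop at z 128.6 mm (12 N). The cover popped fully open.
- **Vial:** I pushed it down to a hard stop at z 102.0 mm (16 N). The top camera then read the cap at 101.7 mm; fully home is 102 mm.
- **Closing:** I swung the cover shut from behind, pressed it to its stop at z 128.4 mm (19 N), let go and drew the hand back to the front.

**Last checks:** About 1.8 s after letting go, the cover was still shut. Its height matched the first image to within 0.4 mm at both front and back. Only 10 pixels around the meter differed clearly from the first image, so the spare vial, both droppers and the beaker had not visibly moved. The force reading was at noise level, so the hand is touching nothing.

**Checks that disagreed:**
- A single depth pixel on the cover read about 2 mm higher than at the start. The area medians did not show this.
- My rough cover angle read 1.2° when shut. I had no starting value from the same method to compare it with.
- Depth differences of 6–10 mm showed up in windows around the spare vial and beaker. I put these down to depth noise at edges and glass, because the colour image there is unchanged.
- I pressed the vial about 11 mm off the cap's centre so the gripper body would clear the open cover.

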